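Nest the parts pans and stow the post holder

TASK

Pack up the three dark steel parts pans on the round black rubber mat, one after another: the large pan wholly on the mat, then the medium pan in the large one, then the small pan in the medium one, each sitting flat on the floor of the one below, with their handles turned to different sides so that no handle rests on another. Last of all stand the taller of the two black post holders upright in the small pan. Leave the shorter post holder, the cube mount, the bottle and the tape roll where they stand.

Things in the scene. Friction and masses are not known exactly. Their poses are not given: they have to be found in the camera images.
- pan_large: Largest of three round open dark steel pans: outer dia 94, inner 88, 25 high, wall and floor 3, 90 g. Origin: centre of its underside, z up. Handle along its +x: strip at the rim, z 20-25, to a hanging black grip bar 12 wide (along y), x 53-85, z 8-25; pinch the bar across y from above to carry the pan. All pans start upright, handles turned roughly towards the robot.
- pan_medium: Middle pan: outer dia 72, inner 66, 31 high, wall and floor 3, 70 g. Origin: centre of its underside, z up. Handle along its +x: strip z 26-31, black grip bar 12 wide, x 60-88, z 10-31. Seated in the large pan its origin is 3 above that pan's, 8 play all round; its bar hangs outside the large rim, so it cannot seat with its bar over the other bar.
- pan_small: Smallest pan: outer dia 50, inner 44, 36 high, wall and floor 3, 50 g. Origin: centre of its underside, z up. Handle along its +x: strip z 31-36, black grip bar 12 wide, x 64-92, z 12-36. Seated in the medium pan its origin is 3 above that pan's, 8 play all round; its bar hangs outside the large rim and cannot seat over either other bar.
- mat: Round flat black rubber mat, diameter 120, 4 thick, fixed to the table. Origin at the centre of its underside, its top 4 above the table. The three pans and the mat swap places between starts. Among these places stands a small black V-block, fixed: 50 x 30 x 50, about 515 ahead of the robot's base axis and 40 to its left. A jack 105 high stands to the right behind it, meters 130 high at the left and back.
- post_holder_a: The taller of two upright black post holders: 66 high, 75 g. Origin at the underside, mid of its 36 x 24 outline, z up: the tube (dia 23.6) has its axis at x = +6, the thumbscrew at half height points to -x. In the small pan it fits with its origin near the pan's centre; its top is then 33 above that rim: hold it by the top 25. The two holders swap places between starts.
- post_holder_b: Bystander: the shorter post holder, of the same looks, 50 high. Origin and axes as for the taller one. Not to be moved.
- lens_mount_b: Bystander: small black cube lens mount, 24 x 24 x 27. Origin at the centre of its underside. Not to be moved.
- ipa_bottle: Bystander: small brown bottle with a white screw cap, diameter 22, 44 high. Origin at the centre of its underside. Not to be moved.
- tape_roll: Bystander: roll of black tape lying flat, diameter 64, 19 high. Origin at the centre of its underside. Not to be moved.
Things that resemble listed ones, but are neither listed nor needed, are in the scene too. Leave any green or purple look-alike of the post_holder_a alone.

How it is judged:
On the way, in this order (a step that is already met when the one before it is completed fails the run):
1. the large pan is set down flat, wholly on the mat, and let go (horizontal distance between pan_large and mat below 0.015 m and z of pan_large in the frame of mat between 0 and 0.0075 m and angle between pan_large's own z axis and vertical below 0.06 rad and contact force between the fingers and pan_large below 0.3 N and linear speed of pan_large below 0.03 m/s), for 0.2 s.
2. then the medium pan is seated in the large one and let go (horizontal distance between pan_medium and pan_large below 0.0105 m and z of pan_medium in the frame of pan_large between 0 and 0.0065 m and angle between pan_medium's own z axis and vertical below 0.06 rad and contact force between the fingers and pan_medium below 0.3 N and linear speed of pan_medium below 0.03 m/s), for 0.2 s.
3. then the small pan is seated in the medium one and let go (horizontal distance between pan_small and pan_medium below 0.0105 m and z of pan_small in the frame of pan_medium between 0 and 0.0065 m and angle between pan_small's own z axis and vertical below 0.06 rad and contact force between the fingers and pan_small below 0.3 N and linear speed of pan_small below 0.03 m/s), for 0.2 s.
4. last the taller post holder stands in the small pan, let go (horizontal distance between post_holder_a and pan_small below 0.018 m and z of post_holder_a in the frame of pan_small between 0 and 0.007 m and angle between post_holder_a's own z axis and vertical below 0.15 rad and contact force between the fingers and post_holder_a below 0.3 N and linear speed of post_holder_a below 0.03 m/s), for 0.2 s.
At the end, for the whole second after the job is handed in: Large pan level on the mat, centres within 15 mm; medium pan seated in the large and small in the medium (origin at most 6.5 mm above the lower pan's), all level within 0.06 rad; tall post holder stands on the small pan's floor, upright within 0.15 rad; all released, at rest (horizontal distance between pan_large and mat below 0.015 m and z of pan_large in the frame of mat between 0 and 0.0075 m and angle between each of pan_large, pan_medium, pan_small's own z axis and vertical below 0.06 rad and linear speed of each of pan_large, pan_medium, pan_small, post_holder_a below 0.02 m/s and horizontal distance between pan_medium and pan_large below 0.0105 m and z of pan_medium in the frame of pan_large between 0 and 0.0065 m and horizontal distance between pan_small and pan_medium below 0.0105 m and z of pan_small in the frame of pan_medium between 0 and 0.0065 m and horizontal distance between post_holder_a and pan_small below 0.018 m and z of post_holder_a in the frame of pan_small between 0 and 0.007 m and angle between post_holder_a's own z axis and vertical below 0.15 rad); the robot touches nothing.
It fails at once if the shorter post holder, cube mount, bottle or tape roll is shifted more than 15 mm or knocked over (distance of any of post_holder_b, lens_mount_b, ipa_bottle, tape_roll from where it was at the start of the episode above 0.015 m or angle between any of post_holder_b, lens_mount_b, ipa_bottle, tape_roll's own z axis and vertical above 0.5 rad).
It also fails if it takes over 115 s, if anything falls off the work surface, if the arm or the gripper's body presses on something with over 40 N, if the wrist force passes 120 N, or if a joint passes its speed limit or range.

ROBOT

A 6-joint arm with a two-finger parallel gripper is mounted at the origin on a cart in front of the work surface, level with it; the furniture and walls round the work are solid. World frame = base frame: x ahead of the robot, y to its left, z up, the work surface at z = 0. Lengths are in m, angles in rad, forces in N, time in s.
With the tool pointing down it reaches from about 0.225 to 0.875 m from the base axis. Payload 3.4 kg.
Tool frame: the origin (TCP) lies on the centre line of the jaws, within the pads' length; the fingertips stand 17 mm ahead of it and the grasp point (between the pads) lies 2 mm behind it (nose_length is the distance from the TCP to the fingertips, in m); z points along the fingers, y is the line along which they close (so a half turn about z gives the same grasp; the last joint's range is limited). The gripper opens to 85 mm and grips with 20 to 120 N. Pads are 22 mm wide; open, the fingers measure 114 mm over their backs; the gripper's body (76 mm by 85 mm) begins 54 mm behind the grasp point. The pads swing forward as they close: fully open they stand 13 mm farther back than shut.
Start: joints at [-1.285, 0.276, 1.505, -0, 1.361, -0.121], TCP at [0.228, -0.528, 0.248] pointing down, gripper open.
Joint ranges: [-2.89, 2.89], [-0.75, 2.08], [0.22, 2.7], [-1.18, 4.32], [0.11, 2.71], [-2.7, 2.7]. Speed limits (rad/s): [2.57, 2.57, 3.14, 3.14, 3.14, 3.14].

INTERFACE

Orientations are given as a unit quaternion [w, x, y, z].
In Python, from rig import get_state, get_image, sign_off, find_in, place_of, nose_length gives the robot as it stands.
- The arm moves only by the tool apply_moves, never from a script. Its argument "deltas" is one flat list of numbers, 5 for each row, row after row: the finger opening in mm, from 0 to 85.4, then the shift along the tool's x, y, z in mm, then the turn about the tool's z in degrees. A call has 1 to 12 rows; each row is the pose to reach, as a shift and turn from the pose commanded when the call began, along the tool's axes at that moment; what a row does not reach only later rows make up. A row lasts 1/12 s, in which the tool goes at most 41.7 mm and 7.16 degrees, less where a joint would pass 70% of its speed; a pose out of reach is approached as far as the arm can. A call with a gripper value outside its range is refused whole. The fingers move at their own pace and stop on an object; "squeeze" is the grip in N (left out, the last holds). Time passes only in rows, so rows that repeat a pose let the fingers close. It gives the time, the measured TCP pose, the force, the opening and the grip force at its end, in the units of the state.
- get_state(): the state, without advancing time (a new reading comes with each control period).
- get_image(name): name is "scene" or "side" or "wrist"; returns a dict with "frame" (480x640x3 uint8, red, green, blue), "K" (3x3 intrinsics, pixels), "k1" (the pictures are not rectified: a ray, as slopes to the right and down, at radius r is drawn at 1 + k1 r^2 times it, then the intrinsics apply), "position" and "orientation" of the camera in the world. Camera axes: x right, y down, z forward; pixel columns grow to the right and rows downward; lengths in m; the calibration is good to about 2 mm. A picture is of the moment at which its call begins. There is no depth.
- sign_off(): hands the job in; it is judged then, once.
Trained networks look in a picture, given as the dict that the camera call returned (one of the last four; its "shot" number tells which), for a name from the list of things; names that differ only in an ending like _2 or _b are one class to them, and where a whole thing is asked for, a point or a joint stands for the part that bears it (a point fixed in the world has none). Each returns a list of dicts, best first, with "score" (0 to 1); they miss things now and then, are a little off and sometimes report something else, mostly with a low value. They report only what shows in the picture. A call takes as long as a camera call. They do not tell look-alikes from the thing itself.
- find_in(query, picture): "point" ([column, row] in pixels, amid what is visible of it).
- place_of(query, picture): "point" ([column, row] in pixels: a listed point, or the origin of a listed thing).
The state is a dict: "clock": time; "qpos": joint angles; "qd": joint speeds; "effort": joint torques, N m; "position": TCP position; "ee_rot": TCP orientation; "contact_force": force on the tool from outside, world axes, zero at the start; "moment": the same for the moment, N m; "width": finger opening in m; "gripper_force": force on a finger pad.
Only numpy, scipy, OpenCV 4.12 (cv2) and the standard library are available. Lean on these libraries where they do the work, as an engineer would, in place of code of your own. Each camera call takes 0.05 s, during which the arm holds its last target. There are 200 camera calls.

## Working session

There is one attempt and no reset: what is moved stays moved. The work goes in short steps, Python scripts to look and compute and a tool call to move; the robot and the scene stay as the last step left them, time stands still between calls to the robot, and variables do not carry over. Pictures are saved under pics/ and viewed, at most 14 in all, crops included, and the job is handed in when it is done.

Besides the shell and the picture viewer there is one more tool, called after ">>>" by a JSON object that holds its "fn" and its "kwargs". apply_moves: Moves the arm, as the interface text tells. Its arguments: {"type":"object","properties":{"deltas":{"type":"array"},"squeeze":{"type":"number"}},"required":["deltas"]}

```bash
mkdir -p pics; cat > h.py <<'E'
import numpy as np, cv2, json
from scipy.spatial.transform import Rotation as R
from rig import *
def rot(q): return R.from_quat([q[1],q[2],q[3],q[0]]).as_matrix()
def ray(p,px):
    K=np.array(p["K"]);k=p["k1"]
    d=np.array([(px[0]-K[0,2])/K[0,0],(px[1]-K[1,2])/K[1,1]]);s=d.copy()
    for _ in range(20): s=d/(1+k*(s@s))
    return np.array(p["position"]),rot(p["orientation"])@np.array([s[0],s[1],1])
def at(p,px,z):
    o,d=ray(p,px);return o+d*(z-o[2])/d[2]
def proj(p,X):
    K=np.array(p["K"]);c=rot(p["orientation"]).T@(np.array(X)-np.array(p["position"]))
    s=c[:2]/c[2];s=s*(1+p["k1"]*(s@s));return np.array([K[0,0]*s[0]+K[0,2],K[1,1]*s[1]+K[1,2]])
def save(p,n): cv2.imwrite("pics/"+n,cv2.cvtColor(np.ascontiguousarray(p["frame"]),cv2.COLOR_RGB2BGR))
E
python3 - <<'E'
from h import *
np.set_printoptions(precision=3,suppress=True)
s=get_state();print(s["position"],s["ee_rot"],s["width"],nose_length() if callable(nose_length) else nose_length)
for c in ["scene","side"]:
    p=get_image(c);save(p,c+"0.png");print(c,p["position"],rot(p["orientation"])[:,2])
    for n in ["pan_large","pan_medium","pan_small","mat","post_holder_a","post_holder_b","lens_mount_b","ipa_bottle","tape_roll"]:
        for r in place_of(n,p)[:4]: print(n,np.round(r["point"]),round(r["score"],2),at(p,r["point"],0)[:2])
E
```

```text
[ 0.227 -0.528  0.247] [-0.001  0.979  0.202 -0.   ] 0.08549897956492658 0.017
scene [-0.199  0.581  0.838] [ 0.603 -0.473 -0.642]
pan_large [213. 337.] 0.76 [0.499 0.3  ]
pan_large [314. 303.] 0.71 [0.457 0.106]
pan_medium [351. 236.] 0.75 [ 0.568 -0.075]
pan_small [246. 274.] 0.7 [0.604 0.166]
mat [441. 216.] 0.71 [ 0.5   -0.282]
post_holder_a [323. 215.] 0.8 [ 0.666 -0.073]
post_holder_a [297. 202.] 0.75 [ 0.741 -0.056]
post_holder_a [282. 265.] 0.72 [0.582 0.094]
post_holder_a [281. 235.] 0.66 [0.664 0.042]
post_holder_b [323. 215.] 0.8 [ 0.666 -0.073]
post_holder_b [297. 202.] 0.75 [ 0.741 -0.056]
post_holder_b [282. 265.] 0.72 [0.582 0.094]
post_holder_b [281. 235.] 0.66 [0.664 0.042]
lens_mount_b [300. 243.] 0.75 [0.618 0.025]
lens_mount_b [441. 218.] 0.42 [ 0.496 -0.279]
ipa_bottle [313. 299.] 0.5 [0.465 0.101]
tape_roll [428. 269.] 0.86 [ 0.393 -0.135]
tape_roll [278. 232.] 0.62 [0.673 0.041]
side [1.155 0.591 1.152] [-0.416 -0.419 -0.807]
pan_large [428. 286.] 0.83 [0.509 0.295]
pan_large [266. 233.] 0.63 [ 0.66  -0.082]
pan_medium [292. 214.] 0.89 [ 0.575 -0.077]
pan_medium [263. 154.] 0.6 [ 0.488 -0.277]
pan_small [353. 280.] 0.82 [0.614 0.16 ]
mat [264. 154.] 0.62 [ 0.485 -0.276]
mat [356. 278.] 0.32 [0.605 0.159]
post_holder_a [338. 257.] 0.79 [0.592 0.092]
post_holder_a [295. 267.] 0.75 [0.68  0.038]
post_holder_a [286. 296.] 0.64 [0.748 0.076]
post_holder_a [265. 235.] 0.48 [ 0.666 -0.079]
post_holder_b [338. 257.] 0.79 [0.592 0.092]
post_holder_b [295. 267.] 0.75 [0.68  0.038]
post_holder_b [286. 296.] 0.64 [0.748 0.076]
post_holder_b [265. 235.] 0.48 [ 0.666 -0.079]
lens_mount_b [310. 245.] 0.43 [0.612 0.021]
ipa_bottle [380. 226.] 0.56 [0.455 0.104]
tape_roll [326. 158.] 0.89 [ 0.384 -0.144]
tape_roll [292. 213.] 0.15 [ 0.574 -0.08 ]
```

```bash
python3 -c "
import cv2
a=cv2.imread('pics/scene0.png')[150:390,150:520];b=cv2.imread('pics/side0.png')[110:350,200:500]
cv2.imwrite('pics/sc1.png',cv2.resize(a,None,fx=2.1,fy=2.1,interpolation=2));cv2.imwrite('pics/si1.png',cv2.resize(b,None,fx=2.5,fy=2.5,interpolation=2))"
```

```text
(no output)
```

View pics/sc1.png

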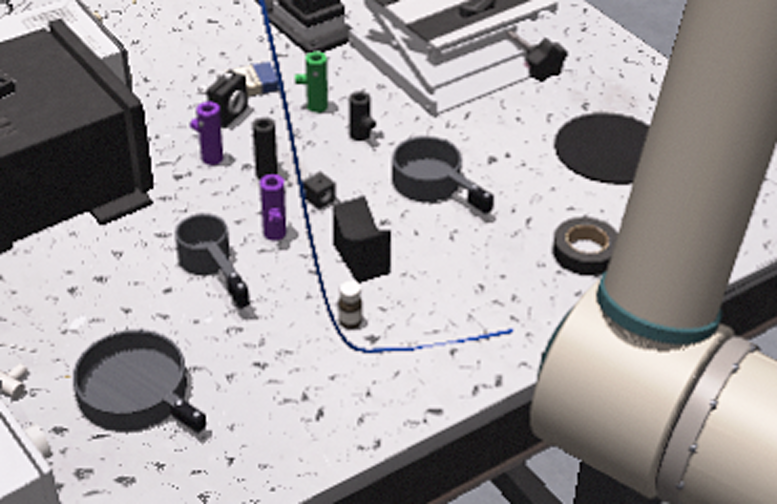

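View pics/si1.png

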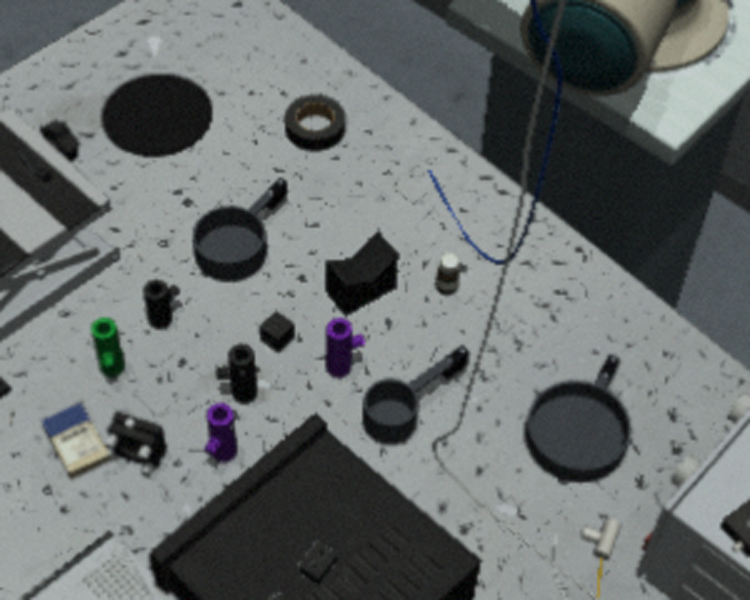

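The scene shows three pans, the mat at the far right and the V-block in the middle. Candidates for the tall holder, as scene pixels:
- black at (276,220): tall
- black at (321,205): shorter
- purple at (250,213) and (280,248), and green at (300,190): look-alikes

I choose the black one at (276,220), which is (297,259) in the side view.

```bash
cat >> h.py <<'E'
def tri(p1,a,p2,b):
    o1,d1=ray(p1,a);o2,d2=ray(p2,b);d1/=np.linalg.norm(d1);d2/=np.linalg.norm(d2)
    t=np.linalg.lstsq(np.c_[d1,-d2],o2-o1,rcond=None)[0];A=o1+t[0]*d1;B=o2+t[1]*d2
    return (A+B)/2,np.linalg.norm(A-B)
def go(xyz,yaw=None):
    """delta (mm, deg) from the present pose; yaw = world angle of tool x, deg"""
    s=get_state();M=rot(s["ee_rot"]);d=M.T@(np.array(xyz)-s["position"])*1000
    y=np.degrees(np.arctan2(M[1,0],M[0,0]));t=0 if yaw is None else -((yaw-y+180)%360-180)
    q=np.degrees(s["qpos"]);print("delta",np.round(d,1),"turn",round(t,1),"yaw",round(y,1),"q1,q6",q[[0,5]].round())
E
python3 - <<'E'
from h import *
np.set_printoptions(precision=3,suppress=True)
S=get_image("scene");D=get_image("side");W=get_image("wrist")
s=get_state();M=rot(s["ee_rot"]);print("wristcam in tool",M.T@(np.array(W["position"])-s["position"]),(M.T@rot(W["orientation"])).round(3),W["K"][0][0])
a=lambda x,y:(150+x/2.1,150+y/2.1); b=lambda x,y:(200+x/2.5,110+y/2.5)
for n,u,v in [("L rim",(130,362),(578,425)),("L tip",(199,413),(613,362)),("M rim",(427,165),(230,240)),("M tip",(485,197),(279,186)),("S rim",(203,238),(390,406)),("S tip",(238,286),(460,355)),("tall",(264,127),(242,352)),("short",(360,98),(155,288)),("mat",(606,147),(158,114)),("tape",(587,238),(316,117)),("cable end",(510,330),(430,170)),("cable bend",(345,345),(500,260)),("cable up",(262,0),(530,0))]:
    x,e=tri(S,a(*u),D,b(*v));print(n,x,round(e,4))
E
```

```text
wristcam in tool [ 0.066 -0.    -0.126] [[ 0.001 -0.965 -0.261]
 [ 1.     0.     0.001]
 [-0.001 -0.261  0.965]] 387.6729427779533
L rim [0.507 0.295 0.026] 0.0026
L tip [0.428 0.276 0.021] 0.0029
M rim [ 0.568 -0.083  0.019] 0.0015
M tip [ 0.49  -0.092  0.025] 0.0019
S rim [0.606 0.16  0.024] 0.002
S tip [0.525 0.173 0.031] 0.0014
tall [0.673 0.043 0.062] 0.0046
short [ 0.672 -0.076  0.047] 0.0033
mat [ 0.493 -0.269  0.003] 0.0044
tape [ 0.391 -0.135  0.018] 0.0005
cable end [ 0.355 -0.006  0.003] 0.0028
cable bend [0.413 0.133 0.027] 0.0084
cable up [0.448 0.159 0.381] 0.045
```

```bash
python3 - <<'E'
from h import *
np.set_printoptions(precision=3,suppress=True)
S=get_image("scene");D=get_image("side")
a=lambda x,y:(150+x/2.1,150+y/2.1); b=lambda x,y:(200+x/2.5,110+y/2.5)
pts=np.array([(430,170),(450,215),(475,248),(500,262),(520,240),(540,200),(553,150),(562,90),(555,50),(535,0)],float)
sc=np.r_[0,np.cumsum(np.hypot(*np.diff(pts,axis=0).T))]
for u in [(420,347),(370,351),(345,345),(325,300),(307,230),(290,130),(275,60),(265,0)]:
    best=min((tri(S,a(*u),D,b(np.interp(t,sc,pts[:,0]),np.interp(t,sc,pts[:,1])))[::-1]+(t,) for t in np.linspace(0,sc[-1],200)),key=lambda r:r[0])
    print(u,best[1],round(best[0],4),round(best[2]))
go([0.40,0.262,0.26],14)
E
```

```text
(420, 347) [0.336 0.118 0.077] 0.0 217
(370, 351) [0.385 0.131 0.039] 0.0001 151
(345, 345) [0.413 0.133 0.027] 0.0072 121
(325, 300) [0.424 0.149 0.079] 0.0002 141
(307, 230) [0.421 0.166 0.169] 0.0005 203
(290, 130) [0.429 0.173 0.267] 0.0005 272
(275, 60) [0.44  0.176 0.324] 0.0001 312
(265, 0) [0.452 0.174 0.366] 0.0003 344
delta [ 471.  -657.4  -11.8] turn 9.3 yaw 23.3 q1,q6 [-74.  -7.]
```

View pics/side0.png

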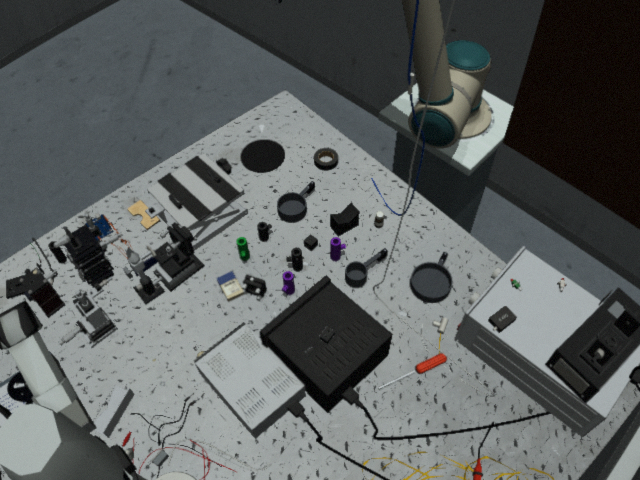

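View pics/scene0.png

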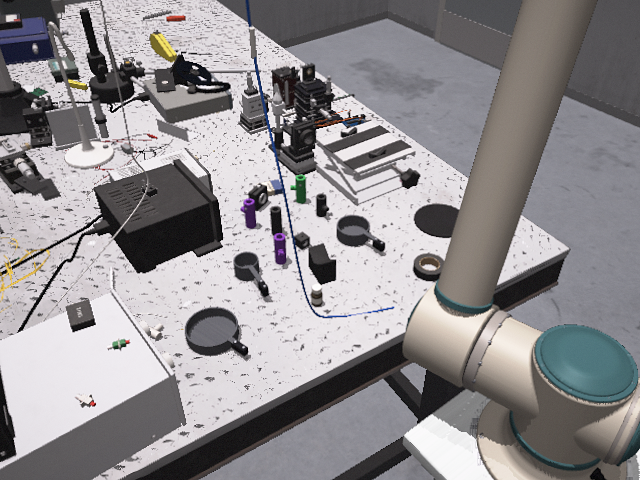

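>>> {"fn": "apply_moves", "kwargs": {"deltas": [60,276,-456,-13,9,60,276,-456,-13,9,60,276,-456,-13,9,60,276,-456,-13,9,60,276,-456,-13,9,60,276,-456,-13,9,60,276,-456,-13,9,60,276,-456,-13,9,60,276,-456,-13,9,60,276,-456,-13,9,60,276,-456,-13,9,60,276,-456,-13,9], "squeeze": 60}}

```text
clock: 2.25
position: [0.2956, -0.0312, 0.2609]
ee_rot: [0.0, 0.992, 0.124, 0.001]
contact_force: [1.9, 0.0, 0.3]
width: 0.0599
gripper_force: 0.0
```

```bash
python3 - <<'E'
from h import *
s=get_state();print(s["position"],s["qpos"],s["clock"])
go([0.28,0.20,0.26],14);go([0.38,0.262,0.26],14)
E
```

```text
[ 0.29562883 -0.03119875  0.2609462 ] [-3.40843774e-01 -1.76216716e-01  1.96064084e+00  5.76021714e-05
  1.35509891e+00  9.81567831e-01] 2.25
delta [  41.7 -227.9    0.8] turn 0.2 yaw 14.2 q1,q6 [-20.  56.]
delta [ 153.9 -263.5    0.9] turn 0.2 yaw 14.2 q1,q6 [-20.  56.]
```

>>> {"fn": "apply_moves", "kwargs": {"deltas": [60,0,-40,0,0,60,10,-80,0,0,60,20,-120,0,0,60,30,-160,0,0,60,42,-200,0,0,60,42,-228,0,0,60,80,-240,0,0,60,118,-252,0,0,60,154,-264,0,0,60,154,-264,0,0,60,154,-264,0,0]}}

```text
clock: 3.17
position: [0.3812, 0.2618, 0.2597]
ee_rot: [0.0, 0.992, 0.125, -0.001]
contact_force: [-0.7, 0.0, 0.5]
width: 0.0601
gripper_force: 0.0
```

```bash
python3 - <<'E'
from h import *
s=get_state();print(s["position"],s["qpos"],s["contact_force"])
p=get_image("wrist");save(p,"w1.png")
for n in ["pan_large"]:
    for r in place_of(n,p)[:3]: print(n,r,at(p,r["point"],0))
    for r in find_in(n,p)[:3]: print(r)
E
```

```text
[0.38119819 0.26181635 0.25972102] [ 4.51284955e-01  9.86550656e-02  1.70569373e+00 -1.29363103e-04
  1.33865852e+00  1.77163519e+00] [-0.70813903  0.03580745  0.49823341]
pan_large {'point': [319.8, 69.4], 'score': 0.58} [0.50278705 0.29501862 0.        ]
```

View pics/w1.png

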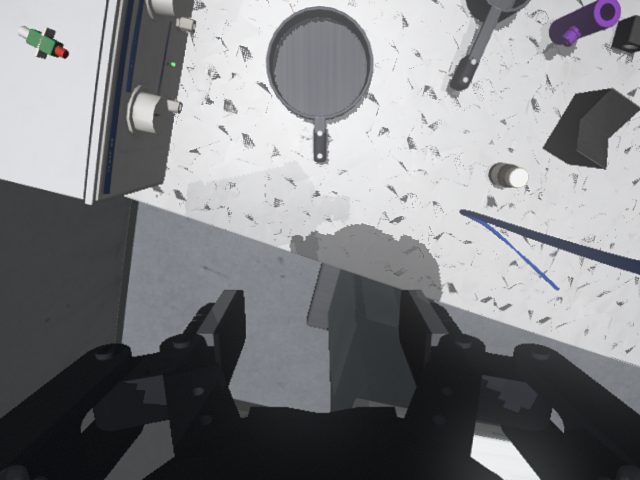

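The wrist view shows the large pan with its rim centre near (320,64) and its grip bar from (320,124) to (320,162). The blue cable hangs off to the right.

```bash
python3 - <<'E'
from h import *
p=get_image("wrist")
c=at(p,(319.7,63.5),.025);t=at(p,(320,163),.025);b=at(p,(320,124),.025)
print(c,b,t,np.linalg.norm(t-c),np.linalg.norm(b-c))
d=(t-c)[:2];d/=np.linalg.norm(d);y=np.degrees(np.arctan2(-d[1],-d[0]));g=t[:2]-d*.016;print("yaw",y,"grip",g,"centre from tip",t[:2]-d*.085)
go([*g,.10],y);go([*g,.0205],y)
E
```

```text
[0.5015627  0.29355428 0.025     ] [0.45206464 0.28069511 0.025     ] [0.41853104 0.27216909 0.025     ] 0.08574137322813265 0.051141137248632465
yaw 14.442903793892814 grip [0.43402538 0.27615973] centre from tip [0.50084475 0.29336937]
delta [ 57.5  -1.9 160.5] turn -0.2 yaw 14.3 q1,q6 [ 26. 102.]
delta [ 57.5  -2.  240. ] turn -0.2 yaw 14.3 q1,q6 [ 26. 102.]
```

>>> {"fn": "apply_moves", "kwargs": {"deltas": [45,30,-1,30,0,45,57,-2,65,0,45,57,-2,105,0,45,57,-2,145,0,45,57,-2,180,0,45,57,-2,205,0,45,57,-2,225,0,45,57,-2,235,0,45,57,-2,239,0,45,57,-2,239,0]}}

```text
clock: 4.2
position: [0.4345, 0.2766, 0.0216]
ee_rot: [0.0, 0.992, 0.124, -0.0]
contact_force: [-0.2, -1.0, 0.1]
width: 0.0453
gripper_force: 0.0
```

>>> {"fn": "apply_moves", "kwargs": {"deltas": [0,0,0,0,0,0,0,0,0,0,0,0,0,0,0,0,0,0,0,0,0,0,0,0,0,0,0,0,0,0,0,0,0,0,0,0,0,0,0,0]}}

```text
clock: 4.87
position: [0.4357, 0.2774, 0.023]
ee_rot: [-0.0, 0.992, 0.125, 0.001]
contact_force: [-1.1, -1.4, 6.5]
width: 0.0105
gripper_force: 61.5
```

>>> {"fn": "apply_moves", "kwargs": {"deltas": [0,0,0,-10,0,0,0,0,-25,0,0,0,0,-55,0,0,0,0,-95,0,0,0,0,-135,0,0,-20,0,-170,0,0,-50,0,-190,0,0,-90,0,-190,0,0,-130,10,-190,0,0,-160,40,-190,0,0,-170,70,-190,0,0,-170,70,-190,0]}}

```text
clock: 5.87
position: [0.284, 0.1627, 0.2116]
ee_rot: [0.002, 0.992, 0.123, -0.001]
contact_force: [0.3, 0.0, -0.7]
width: 0.0105
gripper_force: 60.6
```

```bash
python3 - <<'E'
from h import *
s=get_state();print(s["position"],s["width"],s["contact_force"],s["moment"])
W=get_image("wrist");save(W,"w2.png")
for c,sd in [("side",(263,156)),("scene",(430,220))]:
    p=get_image(c);g=cv2.cvtColor(p["frame"],cv2.COLOR_RGB2GRAY)
    n,l,st,ce=cv2.connectedComponentsWithStats((g<60).astype(np.uint8));k=l[sd[1],sd[0]]
    cn=max(cv2.findContours((l==k).astype(np.uint8),cv2.RETR_EXTERNAL,cv2.CHAIN_APPROX_NONE)[0],key=len)
    q=np.array([at(p,x[0].astype(float),.004)[:2] for x in cn]);(x,y),r=cv2.minEnclosingCircle(q.astype(np.float32))
    print(c,g[sd[1],sd[0]],st[k],"mean",q.mean(0),"encl",x,y,r,"range",q.min(0),q.max(0))
go([0.30,-0.03,.21]);
E
```

```text
[0.28396893 0.16270101 0.21164863] 0.010486799765486117 [ 0.28175871  0.0416617  -0.74166838] [ 0.08070158  0.03611214 -0.02815904]
side 20 [ 241  140   44   33 1125] mean [ 0.49375338 -0.27243285] encl 0.4933171272277832 -0.2725192606449127 0.059768546372652054 range [ 0.43532097 -0.33208671] [ 0.55201867 -0.21323907]
scene 48 [ 414  205   53   33 1353] mean [ 0.48713907 -0.26674447] encl 0.4887729287147522 -0.2678427994251251 0.05964561924338341 range [ 0.43072166 -0.3260018 ] [ 0.54668097 -0.20852911]
delta [-36.6 194.3   2. ] turn 0 yaw 14.2 q1,q6 [18. 94.]
```

View pics/w2.png

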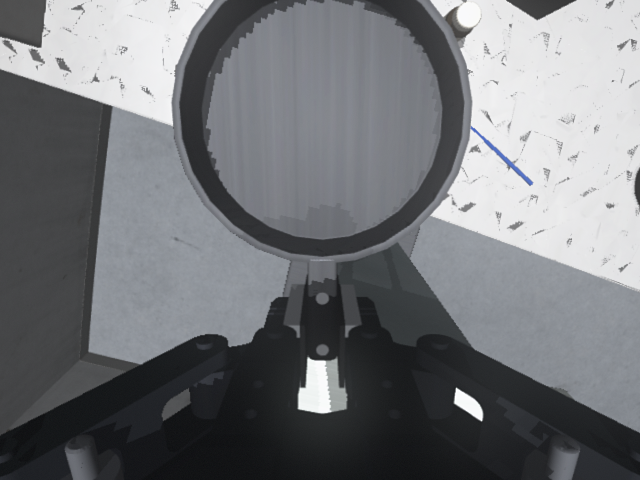

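>>> {"fn": "apply_moves", "kwargs": {"deltas": [0,-8,35,0,0,0,-16,70,0,0,0,-24,110,0,0,0,-32,150,0,0,0,-37,190,0,0,0,-30,230,0,0,0,-20,270,0,0,0,-10,310,0,0,0,0,350,0,0,0,10,390,0,0,0,20,430,0,0,0,27,455,0,0]}}

```text
clock: 7.02
position: [0.4296, -0.2711, 0.211]
ee_rot: [0.001, 0.992, 0.124, 0.001]
contact_force: [0.0, 0.4, 0.1]
width: 0.0105
gripper_force: 60.5
```

```bash
python3 - <<'E'
from h import *
s=get_state();print(s["position"],s["width"],s["contact_force"])
go([0.426,-0.2865,.10],14.2);go([0.426,-0.2865,.027],14.2)
E
```

```text
[ 0.42959481 -0.27112712  0.21100272] 0.010495904365421088 [0.01909046 0.37015069 0.09283451]
delta [ -7.4  13.7 111. ] turn 0.1 yaw 14.3 q1,q6 [-40.  36.]
delta [ -7.5  13.6 184. ] turn 0.1 yaw 14.3 q1,q6 [-40.  36.]
```

>>> {"fn": "apply_moves", "kwargs": {"deltas": [0,-7,14,35,0,0,-7,14,75,0,0,-7,14,110,0,0,-7,14,140,0,0,-7,14,160,0,0,-7,14,172,0,0,-7,14,180,0,0,-7,14,183,0,0,-7,14,183,0,0,-7,14,183,0]}}

```text
clock: 7.85
position: [0.4238, -0.2828, 0.029]
ee_rot: [0.001, 0.992, 0.125, 0.001]
contact_force: [0.5, -0.3, -0.7]
width: 0.0102
gripper_force: 60.6
```

```bash
python3 - <<'E'
from h import *
s=get_state();print(s["position"],s["contact_force"],s["moment"])
for c,z in [("side",.008),("scene",.008)]:
    p=get_image(c);save(p,c+"2.png");print(c,[(r["point"],at(p,r["point"],.004),r["score"]) for r in place_of("pan_large",p)[:2]])
i=cv2.imread("pics/side2.png")[100:230,200:400];j=cv2.imread("pics/scene2.png")[140:270,350:550]
cv2.imwrite("pics/v2.png",np.hstack([cv2.resize(a,(400,400*130//200),interpolation=2) for a in (i,j)]))
E
```

```text
[ 0.42381264 -0.28283925  0.02898462] [ 0.51116987 -0.28634198 -0.69047991] [-0.02966447  0.04305425  0.04053598]
side [([264.4, 154.3], array([ 0.48730099, -0.27168641,  0.004     ]), 0.86), ([296.3, 265.2], array([0.67591081, 0.03825789, 0.004     ]), 0.35)]
scene [([246.7, 273.0], array([0.60102847, 0.16614414, 0.004     ]), 0.42)]
```

View pics/v2.png

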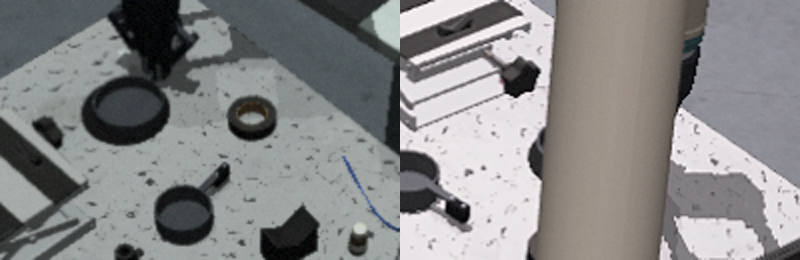

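>>> {"fn": "apply_moves", "kwargs": {"deltas": [0,2,2,2,0,0,2,2,3,0,0,2,2,3,0,35,2,2,3,0,35,2,2,3,0,35,2,2,3,0,35,2,2,3,0,35,2,2,3,0]}}

```text
clock: 8.72
position: [0.425, -0.2839, 0.0254]
ee_rot: [-0.0, 0.992, 0.124, -0.0]
contact_force: [-0.2, -0.7, -0.5]
width: 0.0349
gripper_force: 0.0
```

>>> {"fn": "apply_moves", "kwargs": {"deltas": [35,0,0,-20,0,35,0,0,-60,0,35,0,0,-100,0,60,0,0,-140,0,60,0,0,-180,0,60,-30,0,-210,0,60,-60,0,-220,0,60,-60,0,-220,0]}}

```text
clock: 9.38
position: [0.3642, -0.3003, 0.2489]
ee_rot: [0.003, 0.992, 0.124, 0.0]
contact_force: [0.3, -0.2, -0.9]
width: 0.06
gripper_force: 0.0
```

```bash
python3 - <<'E'
from h import *
s=get_state();print(s["position"],s["contact_force"],s["width"])
p=get_image("wrist");save(p,"w3.png")
q=get_image("side");print([(r["point"],at(q,r["point"],.004),r["score"]) for r in place_of("pan_large",q)[:2]])
go([0.40,-0.09,.25],0)
E
```

```text
[ 0.36416008 -0.30026507  0.24893286] [ 0.26431864 -0.24390352 -0.90229683] 0.05997527486004466
[([262.3, 156.8], array([ 0.49733406, -0.26913593,  0.004     ]), 0.6)]
delta [  83.5 -193.9   -4.7] turn 14.2 yaw 14.2 q1,q6 [-48.  28.]
```

View pics/w3.png

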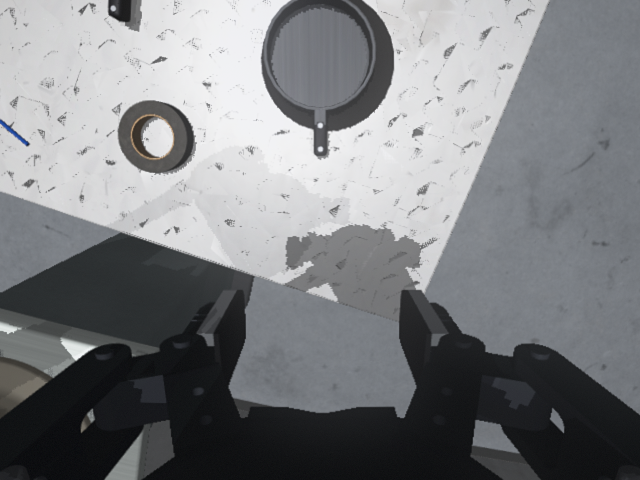

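```bash
python3 - <<'E'
from h import *
from scipy.optimize import least_squares as ls
p=get_image("wrist")
def fit(px,z,r):
    q=np.array([at(p,x,z)[:2] for x in px]);f=ls(lambda c:np.hypot(*(q-c).T)-r,q.mean(0));return f.x,f.fun*1000
m,e=fit([(394,58),(386,92),(360,120),(340,129),(300,127),(281,115)],.004,.06);print("mat",m,e.round(1))
c,e=fit([(262,55),(378,55),(299,103),(341,104),(270,82),(371,78)],.029,.047);print("pan",c,e.round(1),"off",c-m,np.hypot(*(c-m)))
t=at(p,(320.5,158),.029);print("tip",t,"centre by tip",np.degrees(np.arctan2(t[1]-c[1],t[0]-c[0])),np.hypot(*(t[:2]-c)))
E
```

```text
mat [ 0.49355026 -0.26902705] [ 0.9  0.3 -0.8 -0.5  0.6  0.6]
pan [ 0.49743898 -0.26331367] [ 0.7  1.  -1.2 -0.4  1.6  0.9] off [0.00388872 0.00571338] 0.006911213564467703
tip [ 0.41231668 -0.28548044  0.029     ] centre by tip -165.40373672919995 0.08796119356745943
```

>>> {"fn": "apply_moves", "kwargs": {"deltas": [60,25,-37,0,2,60,50,-74,0,4,60,75,-110,0,6,60,100,-147,0,7,60,125,-185,0,7,60,125,-185,0,7,60,125,-185,0,7]}}

```text
clock: 10.17
position: [0.4432, -0.0844, 0.2441]
ee_rot: [-0.001, 0.998, 0.067, -0.001]
contact_force: [-0.3, -0.0, -0.8]
width: 0.0597
gripper_force: 0.0
```

```bash
python3 - <<'E'
from h import *
p=get_image("wrist");save(p,"w4.png");print(get_state()["position"])
E
```

```text
[ 0.44275789 -0.08648916  0.24425279]
```

View pics/w4.png

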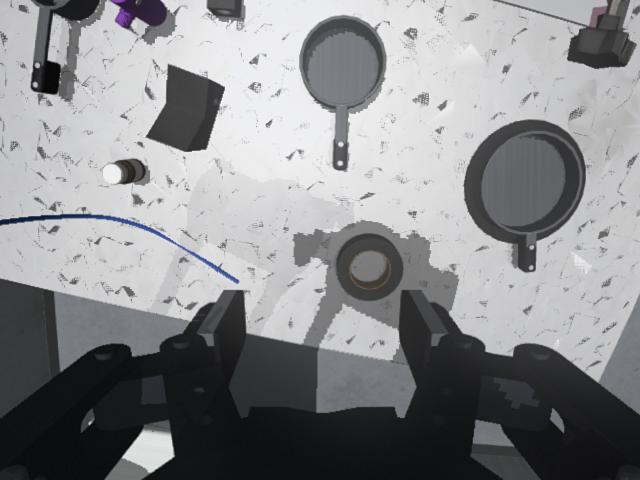

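The view shows the medium pan with its rim centre near (343,58) and bar tip at (340,170). The large pan sits on the mat at (530,178).

```bash
python3 - <<'E'
from h import *
p=get_image("wrist")
c=at(p,(343,58),.031);t=at(p,(340.5,170),.031);print(c,t,np.linalg.norm(c-t))
d=(t-c)[:2];d/=np.linalg.norm(d);y=np.degrees(np.arctan2(-d[1],-d[0]));g=t[:2]-d*.014;c2=t[:2]-d*.088;print("yaw",y,"grip",g,"centre by tip",c2)
L=at(p,(530,178),.029);T=at(p,(527,271),.029);print("large",L,T,np.hypot(*(L-T)[:2]))
go([*g,.024],y)
E
```

```text
[ 0.57126441 -0.08627367  0.031     ] [ 0.48120702 -0.09724203  0.031     ] 0.09072285831016637
yaw 6.944026349301533 grip [ 0.49510433 -0.09554943] centre by tip [ 0.56856152 -0.08660286]
large [ 0.49773723 -0.26584689  0.029     ] [ 0.4120315  -0.28679632  0.029     ] 0.08822897409269015
delta [ 51.6  14.6 220.3] turn 0.5 yaw 7.5 q1,q6 [-20.  62.]
```

>>> {"fn": "apply_moves", "kwargs": {"deltas": [45,26,7,40,0,45,52,15,80,0,45,52,15,120,0,45,52,15,160,0,45,52,15,190,0,45,52,15,207,0,45,52,15,216,0,45,52,15,218,0,45,52,15,218,0,45,52,15,218,0]}}

```text
clock: 11.1
position: [0.497, -0.0978, 0.0286]
ee_rot: [0.001, 0.998, 0.063, 0.001]
contact_force: [0.4, 0.5, 1.0]
width: 0.0452
gripper_force: 0.0
```

>>> {"fn": "apply_moves", "kwargs": {"deltas": [0,0,0,0,0,0,0,0,0,0,0,0,0,0,0,0,0,0,0,0,0,0,0,0,0,0,0,0,0,0,0,0,0,0,0]}}

```text
clock: 11.68
position: [0.4964, -0.097, 0.0286]
ee_rot: [0.001, 0.998, 0.064, 0.001]
contact_force: [-0.4, -1.4, 6.5]
width: 0.0104
gripper_force: 64.0
```

>>> {"fn": "apply_moves", "kwargs": {"deltas": [0,0,0,-15,0,0,0,0,-45,0,0,0,0,-80,0,0,0,20,-100,-6,0,-8,50,-110,-13,0,-15,85,-110,-20,0,-22,120,-110,-27,0,-30,155,-110,-34,0,-38,185,-110,-41,0,-45,210,-110,-48,0,-52,230,-110,-55,0,-52,236,-110,-62]}}

```text
clock: 12.68
position: [0.4733, -0.341, 0.1373]
ee_rot: [0.001, 0.822, 0.57, -0.001]
contact_force: [-0.5, 0.5, -0.4]
width: 0.0105
gripper_force: 63.0
```

```bash
python3 - <<'E'
from h import *
s=get_state();print(s["position"],s["contact_force"],s["width"])
go([0.4748,-0.3378,.06],75);go([0.4748,-0.3378,.0365],75)
E
```

```text
[ 0.47330295 -0.34104596  0.13727369] [-0.4710907   0.50699598 -0.39508416] 0.01045701422496176
delta [ 3.7  0.2 77.3] turn -5.5 yaw 69.5 q1,q6 [-43. -22.]
delta [  3.8   0.2 100.8] turn -5.5 yaw 69.5 q1,q6 [-43. -22.]
```

Check alignment above before lowering.

>>> {"fn": "apply_moves", "kwargs": {"deltas": [0,4,0,20,-5,0,4,0,40,-5,0,4,0,55,-5,0,4,0,60,-5,0,4,0,60,-5]}}

```text
clock: 13.1
position: [0.4747, -0.3329, 0.076]
ee_rot: [-0.002, 0.797, 0.604, -0.0]
contact_force: [0.3, 1.2, 0.4]
width: 0.0102
gripper_force: 63.0
```

```bash
python3 - <<'E'
from h import *
s=get_state();print(s["position"],s["contact_force"],s["width"]);go([0.4748,-0.3378,.0365],75)
p=get_image("wrist");q=get_image("side")
i=p["frame"];j=cv2.resize(np.ascontiguousarray(q["frame"][100:230,200:400]),(600,390),interpolation=2)
cv2.imwrite("pics/v5.png",cv2.cvtColor(np.vstack([cv2.resize(i[0:300,100:540],(600,409))[:209],j]),cv2.COLOR_RGB2BGR))
E
```

```text
[ 0.4746892  -0.33288614  0.07598624] [0.34951266 1.16916536 0.36963345] 0.010235346464847557
delta [-4.8  1.6 39.5] turn -0.7 yaw 74.3 q1,q6 [-42. -26.]
```

View pics/v5.png

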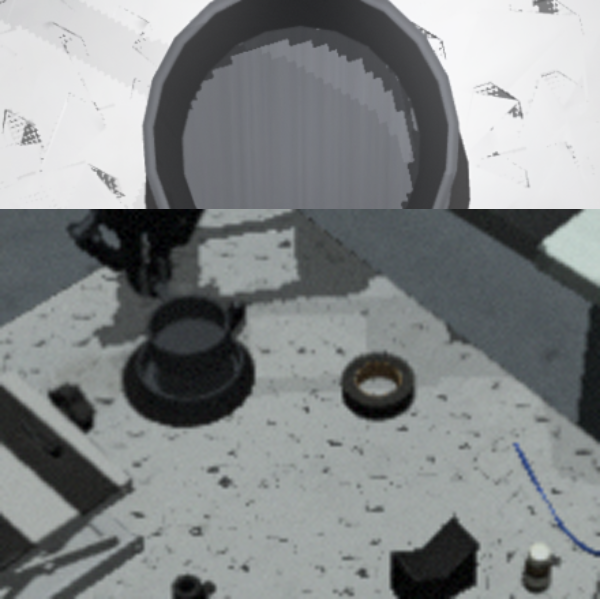

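>>> {"fn": "apply_moves", "kwargs": {"deltas": [0,-4,1,12,0,0,-4,1,24,0,0,-4,1,32,0,0,-4,1,36,0,0,-4,1,39,0,0,-4,1,39,0,0,-4,1,39,0]}}

```text
clock: 13.78
position: [0.4757, -0.3381, 0.0387]
ee_rot: [0.0, 0.797, 0.604, 0.0]
contact_force: [1.4, -0.1, -0.8]
width: 0.0108
gripper_force: 63.1
```

```bash
python3 - <<'E'
from h import *
s=get_state();print(s["position"],s["contact_force"],s["moment"],s["width"]);go([0.4748,-0.3378,.0365],75)
E
```

```text
[ 0.47570753 -0.33806502  0.03866664] [ 1.35595383 -0.06845387 -0.7865045 ] [ 0.00606669  0.05896551 -0.00467488] 0.01077654385658513
delta [ 0.  -0.9  2.2] turn -0.7 yaw 74.3 q1,q6 [-42. -27.]
```

>>> {"fn": "apply_moves", "kwargs": {"deltas": [0,0,0,1,0,0,0,0,3,0,0,0,0,3,0,30,0,0,3,0,30,0,0,3,0,30,0,0,3,0,30,0,0,3,0]}}

```text
clock: 14.37
position: [0.4755, -0.3379, 0.0355]
ee_rot: [0.0, 0.797, 0.604, -0.0]
contact_force: [0.0, -0.2, 0.2]
width: 0.0299
gripper_force: 0.0
```

>>> {"fn": "apply_moves", "kwargs": {"deltas": [30,0,0,-20,0,30,0,0,-60,0,35,0,0,-100,0,60,-30,0,-140,0,60,-60,0,-180,0,60,-60,0,-205,0,60,-60,0,-210,0,60,-60,0,-210,0]}}

```text
clock: 15.03
position: [0.4601, -0.3974, 0.2489]
ee_rot: [0.004, 0.797, 0.603, 0.0]
contact_force: [-0.2, -0.0, -0.6]
width: 0.0602
gripper_force: 0.0
```

```bash
python3 - <<'E'
from h import *
s=get_state();print(s["position"],s["width"]);p=get_image("wrist");save(p,"w6.png")
go([0.30,0.0,.25],0)
go([0.42,0.17,.25],-10)
E
```

```text
[ 0.46014096 -0.39743201  0.24889166] 0.060246979240252706
delta [ 337.8 -260.6   -4.4] turn 74.3 yaw 74.3 q1,q6 [-47. -32.]
delta [ 534.  -191.2   -4.4] turn 84.3 yaw 74.3 q1,q6 [-47. -32.]
```

View pics/w6.png

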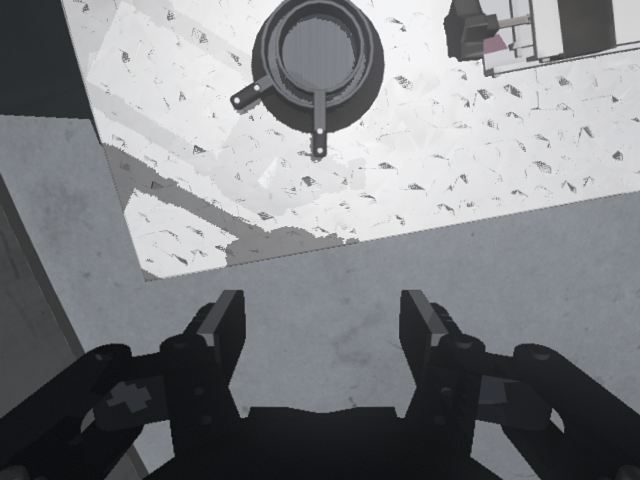

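>>> {"fn": "apply_moves", "kwargs": {"deltas": [60,38,-4,0,7,60,76,-8,0,14,60,114,-12,0,21,60,152,-16,0,28,60,190,-20,0,35,60,230,-24,0,42,60,270,-28,0,49,60,310,-32,0,56,60,350,-36,0,63,60,390,-40,0,70,60,430,-44,0,77,60,462,-47,0,83]}}

```text
clock: 16.08
position: [0.5351, 0.0522, 0.2429]
ee_rot: [0.0, 0.999, -0.051, -0.003]
contact_force: [0.4, -0.5, 0.5]
width: 0.0599
gripper_force: 0.0
```

>>> {"fn": "apply_moves", "kwargs": {"deltas": [60,0,0,0,0,60,0,0,0,0]}}

```text
clock: 16.25
position: [0.5354, 0.0522, 0.243]
ee_rot: [0.0, 0.999, -0.046, -0.003]
contact_force: [-0.4, -0.2, -1.7]
width: 0.0602
gripper_force: 0.0
```

```bash
python3 - <<'E'
from h import *
s=get_state();print(s["position"],s["qpos"],s["contact_force"]);p=get_image("wrist");save(p,"w7.png")
E
```

```text
[0.5353638  0.05216457 0.24300669] [-3.22111045e-02  2.25813826e-01  1.58814067e+00 -6.16302894e-05
  1.33268359e+00  1.62986700e+00] [-0.38958441 -0.16636652 -1.7074379 ]
```

View pics/w7.png

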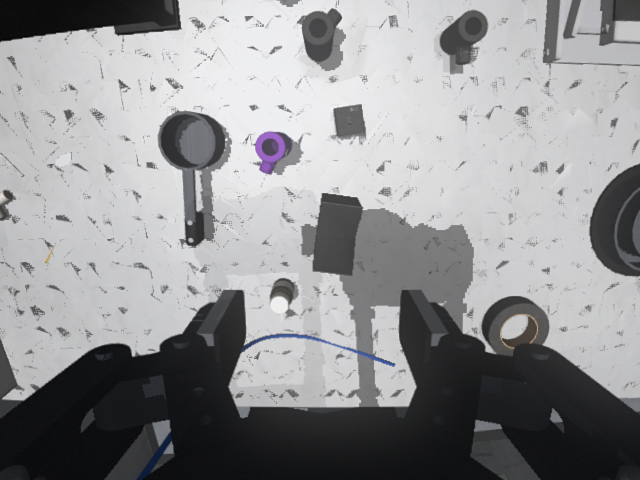

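The view shows the small pan with its rim centre near (189,140) and bar tip at (190,246). The tall holder is at (320,25), and the short one at (470,25) has a smaller top.

```bash
python3 - <<'E'
from h import *
p=get_image("wrist")
c=at(p,(189.5,140.5),.036);t=at(p,(190.5,245.5),.036);print(c,t,np.linalg.norm(c-t))
d=(t-c)[:2];d/=np.linalg.norm(d);y=np.degrees(np.arctan2(-d[1],-d[0]));g=t[:2]-d*.014;c2=t[:2]-d*.092;print("yaw",y,"grip",g,"centre by tip",c2)
s=get_state();print(s["position"])
go([*g,.06],y);go([*g,.033],y)
i=cv2.cvtColor(np.ascontiguousarray(p["frame"][100:260,140:260]),cv2.COLOR_RGB2BGR);cv2.imwrite("pics/w7c.png",cv2.resize(i,None,fx=3.7,fy=3.7,interpolation=2))
E
```

```text
[0.60726784 0.15549687 0.036     ] [0.51651456 0.17088904 0.036     ] 0.09204931568943187
yaw -9.626021249344959 grip [0.53031744 0.16854801] centre by tip [0.60721921 0.15550512]
[0.53574516 0.04969327 0.24374003]
delta [ -16.  -118.   183.7] turn 4.2 yaw -5.4 q1,q6 [-2. 93.]
delta [ -15.9 -118.   210.7] turn 4.2 yaw -5.4 q1,q6 [-2. 93.]
```

View pics/w7c.png

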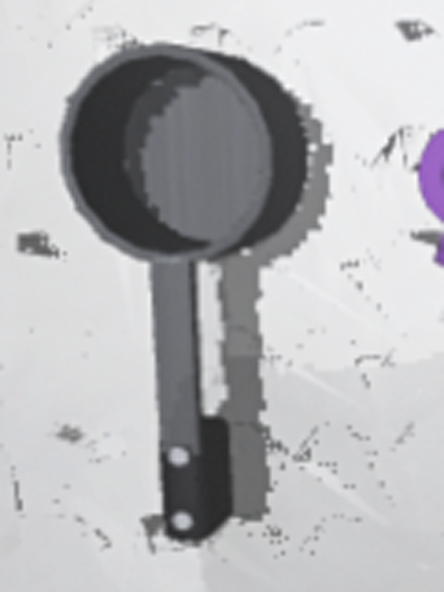

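>>> {"fn": "apply_moves", "kwargs": {"deltas": [45,0,-40,0,1,45,0,-80,0,2,45,-16,-119,20,3,45,-16,-119,60,3,45,-16,-119,100,3,45,-16,-119,140,3,45,-16,-119,175,3,45,-16,-119,197,3,45,-16,-119,208,3,45,-16,-119,211,3,45,-16,-119,211,3]}}

```text
clock: 17.27
position: [0.5318, 0.1681, 0.0332]
ee_rot: [0.001, 0.997, -0.075, -0.002]
contact_force: [-0.2, 0.4, -0.1]
width: 0.0449
gripper_force: 0.0
```

```bash
python3 - <<'E'
from h import *
for _ in range(1):
    s=get_state();print(s["position"],s["contact_force"],s["qpos"])
go([.5305,.170,.032],-8.1)
E
```

```text
[0.53180667 0.16809366 0.03319454] [-0.24041772  0.35008401 -0.06771675] [ 1.81589795e-01  4.54430024e-01  1.83212728e+00 -4.22017657e-04
  8.58239260e-01  1.90357670e+00]
delta [-1.6 -1.7  1.2] turn -0.5 yaw -8.6 q1,q6 [ 10. 109.]
```

>>> {"fn": "apply_moves", "kwargs": {"deltas": [45,0,-1,1,0,0,0,-1,1,0,0,0,-1,1,0,0,0,-1,1,0,0,0,-1,1,0,0,0,-1,1,0,0,0,-1,1,0,0,0,-1,1,0,0,0,-1,1,0]}}

```text
clock: 18.02
position: [0.5334, 0.1707, 0.0344]
ee_rot: [-0.0, 0.997, -0.074, 0.001]
contact_force: [-0.9, -1.1, 5.7]
width: 0.0105
gripper_force: 63.7
```

>>> {"fn": "apply_moves", "kwargs": {"deltas": [0,0,0,-15,0,0,0,0,-45,0,0,0,0,-85,0,0,0,0,-125,0,0,0,0,-140,0,0,0,0,-140,0]}}

```text
clock: 18.52
position: [0.5354, 0.1714, 0.1782]
ee_rot: [-0.001, 0.997, -0.074, 0.005]
contact_force: [0.7, 0.3, -0.8]
width: 0.0106
gripper_force: 62.9
```

```bash
python3 - <<'E'
from h import *
s=get_state();print(s["position"],s["contact_force"],s["width"])
M=rot(s["ee_rot"]);p=get_image("wrist");save(p,"w8.png")
i=cv2.cvtColor(np.ascontiguousarray(p["frame"]),cv2.COLOR_RGB2GRAY)
for col in (300,320,340): print(col,[int(v) for v in i[0:330:10,col]])
a=np.array([.495,-.266])-.078*np.array([np.cos(np.radians(-45)),np.sin(np.radians(-45))]);print(a)
go([.53,-.05,.17],-8.6);go([*a,.17],-45)
E
```

```text
[0.53544159 0.17141411 0.17817384] [ 0.70464276  0.32042465 -0.79679837] 0.010611994252798209
300 [231, 238, 240, 123, 67, 64, 100, 77, 128, 126, 127, 127, 127, 127, 126, 127, 128, 62, 118, 226, 222, 219, 219, 218, 116, 115, 114, 112, 200, 74, 73, 70, 52]
320 [235, 237, 235, 87, 67, 62, 68, 123, 122, 121, 122, 121, 122, 121, 121, 123, 123, 81, 103, 124, 123, 122, 122, 122, 120, 110, 108, 107, 65, 63, 61, 59, 97]
340 [232, 235, 239, 124, 66, 61, 70, 125, 124, 123, 124, 124, 123, 123, 123, 122, 122, 60, 121, 234, 234, 229, 231, 215, 113, 111, 113, 120, 108, 46, 35, 34, 32]
[ 0.43984567 -0.21084567]
delta [ 29.1 219.1   5.2] turn 0.1 yaw -8.5 q1,q6 [ 11. 109.]
delta [-36.2 391.6   4.7] turn 36.5 yaw -8.5 q1,q6 [ 11. 109.]
```

View pics/w8.png

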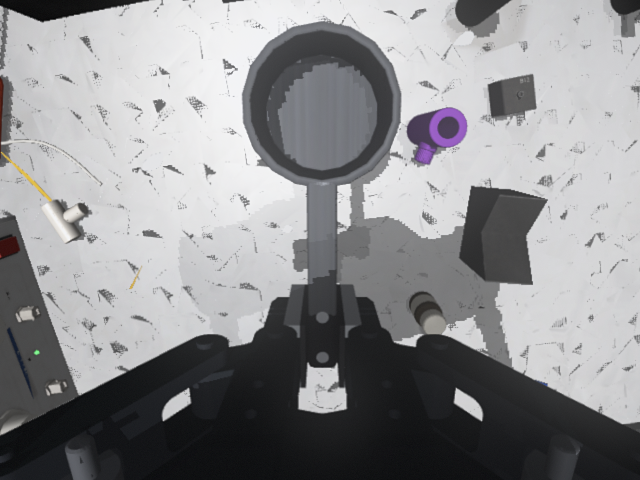

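```bash
python3 - <<'E'
from h import *
s=get_state();p=get_image("wrist");M=rot(s["ee_rot"])
c=at(p,(322,104.5),s["position"][2]+.0025);print((M.T@(c-s["position"]))*1000, s["position"])
E
```

```text
[74.8731786  -0.15551736 -2.18815102] [0.53377046 0.17102323 0.17543451]
```

>>> {"fn": "apply_moves", "kwargs": {"deltas": [0,0,35,0,4,0,0,70,0,8,0,0,105,0,12,0,-5,140,0,16,0,-10,175,0,20,0,-15,210,0,24,0,-20,250,0,28,0,-25,290,0,32,0,-30,330,0,36,0,-36,365,0,36,0,-36,391,0,36,0,-36,391,0,36]}}

```text
clock: 19.62
position: [0.4373, -0.2147, 0.1713]
ee_rot: [0.001, 0.924, -0.381, -0.001]
contact_force: [0.3, -0.1, -0.2]
width: 0.0109
gripper_force: 62.9
```

>>> {"fn": "apply_moves", "kwargs": {"deltas": [0,0,0,0,0,0,0,0,0,0]}}

```text
clock: 19.78
position: [0.438, -0.2096, 0.1718]
ee_rot: [-0.001, 0.925, -0.379, -0.002]
contact_force: [0.4, -0.5, 0.0]
width: 0.0105
gripper_force: 62.9
```

```bash
cat >> h.py <<'E'
def avg(n=6):
    P=[]
    for _ in range(n): get_image("side");P.append(get_state()["position"])
    return np.mean(P,0),np.std(P,0)
E
python3 - <<'E'
from h import *
m,sd=avg();print(m,sd)
s=get_state();M=rot(s["ee_rot"]);print((M.T@(np.array([.4421,-.2131,.0445])-m))*1000);go([.4421,-.2131,.0445],-45)
E
```

```text
[ 0.43879663 -0.20934799  0.17286538] [0.00031517 0.00017277 0.0004502 ]
[  5.01440744   0.36741407 128.36425434]
delta [  4.6   0.4 128.9] turn 0.5 yaw -44.5 q1,q6 [-34. 101.]
```

>>> {"fn": "apply_moves", "kwargs": {"deltas": [0,3,0,30,0,0,5,0,60,0,0,5,0,80,0,0,5,0,85,0,0,5,0,85,0,0,5,0,85,0]}}

```text
clock: 20.58
position: [0.4432, -0.2142, 0.0892]
ee_rot: [0.0, 0.925, -0.379, 0.001]
contact_force: [-0.6, -0.4, 0.4]
width: 0.0106
gripper_force: 62.9
```

```bash
python3 - <<'E'
from h import *
m,sd=avg(3);print(m,sd)
s=get_state();M=rot(s["ee_rot"]);print((M.T@(np.array([.4421,-.2131,.0445])-m))*1000)
p=get_image("wrist");q=get_image("side")
i=p["frame"];j=cv2.resize(np.ascontiguousarray(q["frame"][110:200,210:350]),(600,386),interpolation=2)
cv2.imwrite("pics/v9.png",cv2.cvtColor(np.vstack([cv2.resize(i[0:300,100:540],(600,409))[:209],j]),cv2.COLOR_RGB2BGR))
E
```

```text
[ 0.44363915 -0.21468176  0.08989715] [3.52433131e-05 7.57375107e-05 1.11682597e-04]
[-2.35812920e+00 -2.26533129e-02  4.53895495e+01]
```

View pics/v9.png

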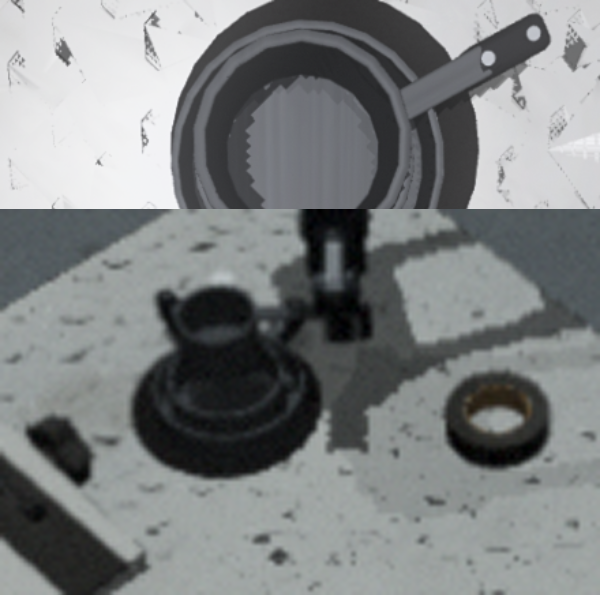

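>>> {"fn": "apply_moves", "kwargs": {"deltas": [0,-2,0,15,0,0,-2,0,28,0,0,-2,0,36,0,0,-2,0,41,0,0,-2,0,44,0,0,-2,0,45,0,0,-2,0,45,0]}}

```text
clock: 21.42
position: [0.4411, -0.2127, 0.0445]
ee_rot: [0.0, 0.925, -0.379, 0.0]
contact_force: [-2.4, 1.4, 6.0]
width: 0.0106
gripper_force: 64.0
```

```bash
python3 - <<'E'
from h import *
m,sd=avg(3);s=get_state();print(m,s["contact_force"],s["moment"])
E
```

```text
[ 0.4410756  -0.21273607  0.04454209] [-2.79624724  2.02653133  5.28780907] [ 0.08080154  0.26259518 -0.0166827 ]
```

Contact (5 N) at the expected height, so I release.

>>> {"fn": "apply_moves", "kwargs": {"deltas": [30,0,0,0,0,30,0,0,0,0,30,0,0,0,0,30,0,0,0,0,30,0,0,0,0]}}

```text
clock: 21.98
position: [0.4412, -0.2129, 0.0435]
ee_rot: [0.0, 0.925, -0.379, 0.0]
contact_force: [1.0, 0.8, -0.3]
width: 0.0296
gripper_force: 0.0
```

>>> {"fn": "apply_moves", "kwargs": {"deltas": [30,0,0,-20,0,30,0,0,-60,0,35,0,0,-100,0,60,-20,0,-140,0,60,-50,0,-180,0,60,-50,0,-200,0,60,-50,0,-200,0,60,-50,0,-200,0]}}

```text
clock: 22.65
position: [0.4062, -0.1779, 0.2453]
ee_rot: [0.001, 0.925, -0.379, 0.003]
contact_force: [-0.6, -0.8, -0.3]
width: 0.0598
gripper_force: 0.0
```

```bash
python3 - <<'E'
from h import *
from scipy.optimize import least_squares as ls
s=get_state();p=get_image("wrist");save(p,"w10.png");q=get_image("side");save(q,"side10.png");print(s["position"],s["width"])
go([.60,.04,.25],90);go([.60,.04,.25],-90)
a=cv2.imread("pics/w10.png")[0:220,200:440];b=cv2.imread("pics/side10.png")[120:190,220:330]
cv2.imwrite("pics/v10.png",np.hstack([cv2.resize(a,(436,400),interpolation=2),cv2.resize(b,(364,400),interpolation=2)]))
E
```

```text
[ 0.40617639 -0.17794317  0.24531741] 0.05979856834537923
delta [ -13.8 -291.7   -7.4] turn -134.6 yaw -44.6 q1,q6 [-33. 102.]
delta [ -13.8 -291.7   -7.4] turn 45.4 yaw -44.6 q1,q6 [-33. 102.]
```

View pics/v10.png

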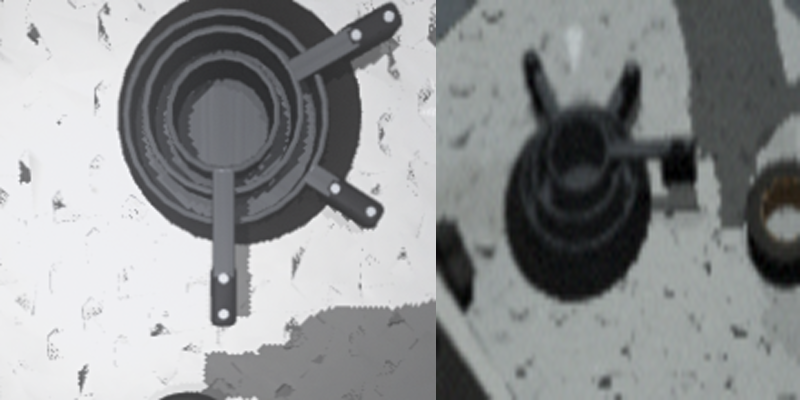

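The nested pans sit concentric, with three separate handles. That view put me over the 14-picture limit (16 so far), so from here I only measure numerically. Next is the tall holder.

>>> {"fn": "apply_moves", "kwargs": {"deltas": [60,-2,-38,0,-7,60,-4,-76,0,-14,60,-6,-114,0,-21,60,-8,-150,0,-28,60,-9,-190,0,-35,60,-10,-230,0,-42,60,-12,-270,0,-45,60,-13,-298,0,-45,60,-13,-298,0,-45,60,-13,-298,0,-45]}}

```text
clock: 23.58
position: [0.6054, 0.0448, 0.2402]
ee_rot: [0.0, 1.0, 0.005, -0.003]
contact_force: [-0.6, -0.3, 0.1]
width: 0.0596
gripper_force: 0.0
```

```bash
python3 - <<'E'
from h import *
s=get_state();print(s["position"],s["width"])
p=get_image("wrist");print(proj(p,[.673,.043,.066]),proj(p,[.673,.043,0]))
print([(r["point"],at(p,r["point"],0)[:2],round(r["score"],2)) for r in place_of("post_holder_a",p)])
u,v=np.round(proj(p,[.673,.043,.066])).astype(int);g=cv2.cvtColor(p["frame"],cv2.COLOR_RGB2GRAY)
save(p,"w11.png")
for r in range(v-40,v+44,3): print(r,"".join(" .:-=+*#%@"[::-1][min(9,int(x)//26)] for x in g[r,u-48:u+48:2]))
print("cols",u-48)
D=get_image("side");print("box",at(D,(328,278),.13),at(D,(200+152/2.5,110+560/2.5),.13))
E
```

```text
[0.60544421 0.04475825 0.24021976] 0.05959850332649931
[325.24208581 132.2054334 ] [324.58098583 132.55486952]
[([288.2, 55.4], array([0.73877996, 0.07567428]), 0.93), ([276.3, 224.2], array([0.58670521, 0.08866745]), 0.84), ([452.4, 141.9], array([ 0.66658396, -0.07527374]), 0.77), ([330.2, 121.2], array([0.68308037, 0.0380257 ]), 0.68)]
92             ..               .    ...    .......
95     .--:                    .     ..    ........
98   ..       .     .----            ..   .........
101  .          .   .++=-:.   .    .  .. ...........
104 .              :+++===.  .    .:*=... ..........
107               .   .:...     ..+****-  ..........
110                   .  .     .:*******= ....:.....
113                      .-+**+**********....:......
116               .    -****************=...........
119                   =***************+==:..........
122           .     ..****##**##*****+====:.........
125   .+===        ..=**********#****====:..........
128  =+=.         ...+**********#****+=:............
131 ..            ...+**********#****++.........:...
134             .....:**************+==:........:-:.
137             ......-************+====.......:::..
140              ......-**********+=====............
143              ....:::::+*****+==+===:............
146               ..........-++==+==++=.............
149                ..........:=++++==:..............
152  ..            ...........:::::.................
155 . ..          ..:...............................
158 .  ..        .:.............--=-:...............
161     .     . :-.............::++-:............-:.
164 ......     .:...............................:::.
167 . .. ...    ................................:...
170 . ..   .........................................
173 ................................................
cols 277
box [0.70616169 0.16740854 0.13      ] [0.88576772 0.15987844 0.13      ]
```

```bash
cat > tube.py <<'E'
from h import *
def tube(p,seed,zt,th=103):
    g=cv2.cvtColor(p["frame"],cv2.COLOR_RGB2GRAY);g=cv2.resize(g,None,fx=4,fy=4,interpolation=cv2.INTER_CUBIC)
    n,l,st,ce=cv2.connectedComponentsWithStats((g<th).astype(np.uint8));m=(l==l[int(seed[1]*4),int(seed[0]*4)]).astype(np.uint8)
    m=cv2.morphologyEx(m,cv2.MORPH_CLOSE,np.ones((25,25),np.uint8));d=cv2.distanceTransform(m,cv2.DIST_L2,5);_,r,_,c=cv2.minMaxLoc(d)
    c=np.array(c);yy,xx=np.nonzero(m);h=np.hypot(xx-c[0],yy-c[1]);k=h>1.3*r
    f=lambda v:(v+.5)/4-.5
    C=at(p,f(c),zt);far=np.array([xx[k].mean(),yy[k].mean()]);T=at(p,f(far),.033)
    E=at(p,f(c+np.array([r,0])),zt)
    print("tube px",f(c),r/4,"world",C,"R",np.hypot(*(E-C)[:2]),"knob",T,"dir",np.degrees(np.arctan2(T[1]-C[1],T[0]-C[0])),"dist max",h.max()/r*.0118,"n",k.sum())
    return C
E
python3 - <<'E'
from tube import *
p=get_image("wrist");C=tube(p,(327,130),.066);tube(p,(327,130),.066,95)
m,sd=avg(3);print(m);s=get_state();M=rot(s["ee_rot"]);print((M.T@(np.array([C[0],C[1],.060])-m))*1000)
E
```

```text
tube px [323.625 126.875] 14.829071998596191 world [0.67609463 0.04207013 0.066     ] R 0.011129235142889167 knob [0.69025099 0.02848582 0.033     ] dir -43.81866565384136 dist max 0.02261901631845725 n 1942
tube px [323.125 126.875] 9.037598609924316 world [0.67609179 0.04244531 0.066     ] R 0.0067820478156806014 knob [nan nan nan] dir nan dist max 0.012834345072099036 n 0
[0.60461478 0.04274529 0.2433955 ]
[ 71.47521259   1.08396367 183.39534971]tube.py:8: RuntimeWarning: Mean of empty slice.
  C=at(p,f(c),zt);far=np.array([xx[k].mean(),yy[k].mean()]);T=at(p,f(far),.033)
  ret = ret.dtype.type(ret / rcount)
```

>>> {"fn": "apply_moves", "kwargs": {"deltas": [50,35,1,0,0,50,71,2,20,0,50,71,2,55,0,50,71,2,90,0,50,71,2,125,0,50,71,2,155,0,50,71,2,173,0,50,71,2,181,0,50,71,2,183,0,50,71,2,183,0,50,71,2,183,0]}}

```text
clock: 24.85
position: [0.6776, 0.0421, 0.0624]
ee_rot: [0.0, 1.0, 0.004, 0.002]
contact_force: [0.2, -0.4, 0.6]
width: 0.0497
gripper_force: 0.0
```

```bash
python3 - <<'E'
from h import *
m,sd=avg(3);s=get_state();print(m,s["contact_force"],s["ee_rot"]);go([.6753,.0412,.060],0)
# small pan centre from the earlier wrist picture (pose rebuilt)
M=R.from_euler("z",-44.6,degrees=True).as_matrix()@np.diag([1,-1,-1.]);t=np.array([.4062,-.1779,.2453])
Rc=M@np.array([[0,-.965,-.261],[1,0,0],[0,-.261,.965]]);q=R.from_matrix(Rc).as_quat()
p=dict(get_image("wrist"));p["position"]=t+M@[.066,0,-.126];p["orientation"]=[q[3],*q[:3]]
c=at(p,(322.5,61.6),.046);b=at(p,(322.7,178.9),.046);d=(c-b)/np.linalg.norm(c-b);print(c,b,np.linalg.norm(c-b),b+d*.092)
E
```

```text
[0.67760165 0.04219477 0.06255378] [ 0.9392646  -0.81987482 -0.7195698 ] [1.14531667e-04 9.99991166e-01 3.83721083e-03 1.71190077e-03]
delta [-2.1  1.1  2.4] turn 0.4 yaw 0.4 q1,q6 [-2. 87.]
[ 0.49355495 -0.26459143  0.046     ] [ 0.42804179 -0.2002575   0.046     ] 0.09181954126182709 [ 0.4936837  -0.26471787  0.046     ]
```

>>> {"fn": "apply_moves", "kwargs": {"deltas": [50,-2,1,2,0,50,-2,1,2,0,0,-2,1,2,0,0,-2,1,2,0,0,-2,1,2,0,0,-2,1,2,0,0,-2,1,2,0,0,-2,1,2,0,0,-2,1,2,0], "squeeze": 50}}

```text
clock: 25.8
position: [0.6744, 0.0413, 0.0586]
ee_rot: [0.0, 1.0, 0.004, 0.0]
contact_force: [0.6, -0.2, 1.7]
width: 0.0216
gripper_force: 49.0
```

>>> {"fn": "apply_moves", "kwargs": {"deltas": [0,0,0,-15,0,0,0,0,-45,0,0,0,0,-85,0,0,0,0,-125,0,0,0,0,-145,0,0,0,0,-145,0,0,0,0,-145,0]}}

```text
clock: 26.38
position: [0.6749, 0.0413, 0.2047]
ee_rot: [0.0, 1.0, 0.004, 0.001]
contact_force: [-0.4, -0.3, -0.5]
width: 0.022
gripper_force: 49.0
```

```bash
python3 - <<'E'
from h import *
m,sd=avg(3);s=get_state();print(m,s["contact_force"],s["width"])
p=get_image("wrist");save(p,"w12.png");g=cv2.cvtColor(p["frame"],cv2.COLOR_RGB2GRAY)
for X in ([m[0],m[1],m[2]+.006],[m[0],m[1],m[2]-.06]): print(proj(p,X))
for r in range(180,400,5): print(r,"".join(" .:-=+*#%@"[::-1][min(9,int(x)//26)] for x in g[r,220:420:2]))
print([(r["point"],round(r["score"],2)) for r in place_of("post_holder_a",p)])
go([.4897,-.2608,.21],0)
E
```

```text
[0.67328995 0.04135636 0.2017395 ] [-0.42225314 -0.31776435 -0.2011911 ] 0.02170234800119545
[322.4032389  334.12733114]
[322.17799311 269.16038983]
180 .....................::.............:......-=++=..  ..............................................:.
185 ........................:................:++--==  ................................................-.
190 ........................................................:..:..........-...............-.-=--:.......
195 .......:....................................................................:--::...=...=+=--.......
200 .......................................................................:::-.........................
205 :::..............-+........-+==-..................:.................::::::.........................:
210 ::-:::...............:.:.+++:...........:-:..--::.:::....:.::...:.:::::::.......................:...
215 ::::::::...............:..............::....::::::::::.::::::-::::::::::+-:.........................
220 ::.:::.:::.........................:.:::::::::::::::::::::::::-:::::=**+++++++++++++:...............
225 ::
[... 3151 characters left out ...]
%@%%%%%%@@%%@%%%%@%@%%%%%%%%%%%%::::::-@@%%%%@%%%%@@%%%%%%@@@*+++%%%%@@@@@@@@@@@@@@@@@@@@@@@%@%%%
380 %@@@@@@@@%@%%%@@@@%%@@%%%@@%%%@#%%*:::::-%%%##########%%%%@@%@@@%+++*%%#@@@@@@@@@@@@@@@@@%@@@@@@@@@%
385 @@@@@@@@@@%%%%%@@@@@@%@%@@@@%%%*%%=:::::#@%#############%%#%%####+++=%%*%@@@@@@@@@@@@@@@%%%%%@@@@@@@
390 @@@@@@@@@@@@@@@@@@@@@@@@%@@@@@=:::::-::-@%###########%#%####%%%*++*+::::+@@@@@@@@@@@@@@@@@@@@@@@@@@@
395 @@@@@@@@@@@@@@@@@@@@@@@@@@@@@#:::::::::#%###############%%#%%#++++++::-::#@@@@@@@@@@@@@@@@@@@@@@@@@@
[([330.7, 258.5], 0.95), ([450.9, 130.2], 0.95), ([456.3, 222.2], 0.81), ([281.2, 133.1], 0.72), ([271.0, 304.6], 0.54)]
delta [-185.9  300.7   -8.2] turn 0.4 yaw 0.4 q1,q6 [-2. 87.]
```

>>> {"fn": "apply_moves", "kwargs": {"deltas": [0,-20,33,0,0,0,-41,66,0,0,0,-62,100,0,0,0,-83,134,0,0,0,-104,168,0,0,0,-125,202,0,0,0,-146,236,0,0,0,-167,270,0,0,0,-186,301,0,0,0,-186,301,40,0,0,-186,301,70,0,0,-186,301,80,0]}}

```text
clock: 27.63
position: [0.4871, -0.2599, 0.1186]
ee_rot: [-0.003, 1.0, 0.003, -0.004]
contact_force: [-0.6, 0.7, -1.4]
width: 0.0218
gripper_force: 49.2
```

>>> {"fn": "apply_moves", "kwargs": {"deltas": [0,0,0,0,0,0,0,0,0,0]}}

```text
clock: 27.8
position: [0.4909, -0.2609, 0.1232]
ee_rot: [-0.0, 1.0, 0.004, -0.0]
contact_force: [0.3, -0.4, 0.6]
width: 0.0219
gripper_force: 49.2
```

```bash
python3 - <<'E'
from h import *
m,sd=avg(4);s=get_state();print(m,sd,s["contact_force"]);M=rot(s["ee_rot"]);print((M.T@(np.array([.489,-.2608,.0725])-m))*1000)
p=get_image("wrist");c=get_image("scene");d=get_image("side")
for n in ["post_holder_a","pan_small"]:
    for q in (p,c,d): print(n,[(r["point"],at(q,r["point"],.013 if n[0]=="p" and n[1]=="a" else m[2]-.0586)[:2].round(4),round(r["score"],2)) for r in place_of(n,q)[:5]])
# rim of small pan in the wrist picture: expected centre and pixels
print("exp small rim",[proj(p,[.494+.0235*np.cos(a),-.265+.0235*np.sin(a),.046]).round(0) for a in np.arange(0,6.28,1.57)])
g=cv2.cvtColor(p["frame"],cv2.COLOR_RGB2GRAY);save(p,"w13.png")
for r in range(150,300,4): print(r,"".join(" .:-=+*#%@"[::-1][min(9,int(x)//16)] for x in g[r,230:430:2]))
E
```

```text
[ 0.49200327 -0.26139496  0.12494007] [1.60607972e-04 6.64793080e-05 3.48049458e-04] [-0.41097176  0.81787898  0.00307331]
[-3.14867594 -0.73402116 52.42977622]
post_holder_a [([329.9, 254.9], array([ 0.5004, -0.2653]), 0.74)]
post_holder_a [([283.1, 267.3], array([0.5136, 0.1348]), 0.78), ([297.8, 200.8], array([ 0.6681, -0.0082]), 0.74), ([252.2, 222.5], array([0.6631, 0.1091]), 0.55), ([322.9, 217.4], array([ 0.5899, -0.0163]), 0.48)]
post_holder_a [([337.3, 257.1], array([0.6251, 0.1191]), 0.74), ([243.9, 257.6], array([ 0.7677, -0.0302]), 0.68), ([265.7, 237.5], array([ 0.6971, -0.0345]), 0.66), ([289.2, 294.6], array([0.7643, 0.1094]), 0.64), ([260.5, 142.3], array([ 0.5015, -0.2633]), 0.52)]
pan_small [([325.5, 239.4], array([ 0.4943, -0.2638]), 0.92)]
pan_small []
pan_small [([261.6, 155.1], array([ 0.4996, -0.2683]), 0.72)]
exp small rim [array([329., 213.]), array([286., 255.]), array([328., 295.]), array([371., 256.])]
150                                              -+++++++++++++++++++++=:                               
154                                       -=+++++++
[... 3133 characters left out ...]
**####%%%%%%%%%%%%%%%###############%%##%#####*#######***************+
278                 +**#####***####**#%#%%%%%%%%%%%%%%%%%#*#########%%###%#####*#######**#####******++++
282                  =**######**#****##%%%%%%%%%%%%%%%%%%%%%######%%##%%%####**######***#########=::-=++
286                   =**##+++++++#%##%##%%%%%%%%%%%%%%%%%%%%%##%%%*******#**##%####**##%######*::::::::
290                   :=***++++++*##%#++++%%%%%%%%%%%%%%%%%%%%%%%%%#*******####%##***#%#######-:::::::::
294                      -+++++++#%#*+==*%%%%%%%%%%%%%%%%%%%%%%%%%%%*******#%###***#%%#%####=:::::::::::
298                 *####*++++++*#%*--*%%%%%%%%%%%%%%%%%%%%%%%%%%%%%#******#%%%%%%%%%%%##*=:::::::::::::
```

>>> {"fn": "apply_moves", "kwargs": {"deltas": [0,-4,-1,10,0,0,-4,-1,20,0,0,-4,-1,28,0,0,-4,-1,34,0,0,-4,-1,38,0,0,-4,-1,42,0,0,-4,-1,44,0,0,-4,-1,44,0]}}

```text
clock: 29.12
position: [0.4865, -0.2601, 0.079]
ee_rot: [-0.0, 1.0, 0.004, -0.0]
contact_force: [-0.2, 0.3, -0.5]
width: 0.0219
gripper_force: 49.2
```

```bash
python3 - <<'E'
from h import *
m,sd=avg(3);s=get_state();print(m,s["contact_force"],s["moment"])
E
```

```text
[ 0.4868374  -0.26023765  0.07961583] [-0.32501568 -0.38924541 -0.57376466] [-0.03621369  0.00941977 -0.01862059]
```

>>> {"fn": "apply_moves", "kwargs": {"deltas": [0,1,0,1,0,0,1,0,3,0,0,1,0,4,0,0,1,0,5,0,0,1,0,5,0]}}

```text
clock: 29.68
position: [0.4875, -0.26, 0.0743]
ee_rot: [-0.0, 1.0, 0.004, -0.0]
contact_force: [-0.6, -0.0, -1.1]
width: 0.0221
gripper_force: 49.2
```

```bash
python3 - <<'E'
from h import *
m,sd=avg(3);s=get_state();print(m,s["contact_force"],s["moment"])
E
```

```text
[ 0.48760428 -0.26009634  0.07442112] [-1.15282048 -0.21793722 -0.11727135] [-0.0335985   0.02901317 -0.00114227]
```

>>> {"fn": "apply_moves", "kwargs": {"deltas": [0,0,0,1,0,0,0,0,2,0,0,0,0,3,0,0,0,0,3,0,0,0,0,3,0]}}

```text
clock: 30.25
position: [0.4877, -0.2602, 0.0716]
ee_rot: [0.0, 1.0, 0.004, 0.0]
contact_force: [0.4, 1.0, -0.8]
width: 0.0218
gripper_force: 49.4
```

```bash
python3 - <<'E'
from h import *
m,sd=avg(3);s=get_state();print(m,s["contact_force"],s["moment"])
E
```

```text
[ 0.48769089 -0.26015163  0.07161964] [ 0.31525676 -0.09574395  0.40969486] [0.0509649  0.02137321 0.01949821]
```

>>> {"fn": "apply_moves", "kwargs": {"deltas": [0,0,0,1,0,0,0,0,2,0,0,0,0,2,0,0,0,0,2,0]}}

```text
clock: 30.73
position: [0.488, -0.2602, 0.0715]
ee_rot: [0.0, 1.0, 0.004, 0.001]
contact_force: [-1.7, 3.2, 14.1]
width: 0.0216
gripper_force: 50.8
```

```bash
python3 - <<'E'
from h import *
m,sd=avg(3);s=get_state();print(m,s["contact_force"],s["moment"])
E
```

```text
[ 0.48799638 -0.26018158  0.07148686] [-2.56464845  2.25821892 13.00667577] [0.41146847 0.41777912 0.01389136]
```

Contact came exactly at floor height (0.0715). I ease off and release.

>>> {"fn": "apply_moves", "kwargs": {"deltas": [0,0,0,-1,0,0,0,0,-1,0,45,0,0,-1,0,45,0,0,-1,0,45,0,0,-1,0,45,0,0,-1,0,45,0,0,-1,0]}}

```text
clock: 31.47
position: [0.4875, -0.2601, 0.0702]
ee_rot: [-0.0, 1.0, 0.004, -0.0]
contact_force: [0.4, 1.0, -0.0]
width: 0.045
gripper_force: 0.0
```

>>> {"fn": "apply_moves", "kwargs": {"deltas": [45,0,0,-15,0,45,0,0,-45,0,50,0,0,-85,0,60,0,0,-125,0,60,-40,0,-165,0,60,-80,0,-175,0,60,-80,0,-175,0,60,-80,0,-175,0]}}

```text
clock: 32.13
position: [0.4055, -0.2607, 0.2473]
ee_rot: [0.001, 1.0, 0.003, 0.001]
contact_force: [0.2, -0.5, -0.2]
width: 0.0601
gripper_force: 0.0
```

```bash
python3 - <<'E'
from h import *
m,sd=avg(2);s=get_state();print(m,s["contact_force"],s["width"])
p=get_image("wrist");d=get_image("side");c=get_image("scene")
for n,z in [("post_holder_a",.013),("pan_small",.010),("pan_medium",.007),("pan_large",.004)]:
    for q in (p,d,c): print(n,[(r["point"],at(q,r["point"],z)[:2].round(3),round(r["score"],2)) for r in place_of(n,q)[:5]])
print("tube top/bottom if upright",proj(p,[.488,-.26,.079]),proj(p,[.488,-.26,.013]))
g=cv2.cvtColor(p["frame"],cv2.COLOR_RGB2GRAY);u,v=np.round(proj(p,[.488,-.26,.06])).astype(int)
for r in range(max(0,v-80),v+100,4): print(r,"".join(" .:-=+*#%@"[::-1][min(9,int(x)//16)] for x in g[r,u-100:u+100:2]))
print(u-100)
E
```

```text
[ 0.40733816 -0.26078153  0.24577722] [-0.86901843  0.09210711  0.60733409] 0.05982643641595078
post_holder_a [([323.6, 111.2], array([ 0.495, -0.262]), 0.63)]
post_holder_a [([244.9, 258.7], array([ 0.749, -0.057]), 0.8), ([337.2, 256.5], array([0.598, 0.095]), 0.7), ([266.1, 157.5], array([ 0.497, -0.253]), 0.69), ([290.3, 295.8], array([0.746, 0.09 ]), 0.69), ([263.2, 234.9], array([ 0.674, -0.075]), 0.57)]
post_holder_a [([251.8, 223.3], array([0.721, 0.079]), 0.82), ([297.8, 201.1], array([ 0.727, -0.048]), 0.76), ([279.0, 263.3], array([0.578, 0.104]), 0.67)]
pan_small [([328.5, 113.9], array([ 0.493, -0.266]), 0.83)]
pan_small [([262.0, 155.8], array([ 0.499, -0.268]), 0.57)]
pan_small []
pan_medium []
pan_medium [([262.3, 155.8], array([ 0.497, -0.27 ]), 0.8)]
pan_medium [([437.5, 217.9], array([ 0.496, -0.265]), 0.73), ([433.7, 221.1], array([ 0.492, -0.25 ]), 0.42)]
pan_large []
pan_large [([263.6, 156.7], array([ 0.495, -0.267]), 0.61), ([326.3, 160.2], array([ 0.39 , -0.136]), 0.31)]
pan_large [([433.2, 220.2], array([ 0.498, -0.254]), 0.69)]
tube top/bottom if upright [3
[... 4066 characters left out ...]
         :                *++++++                                 
193                 :+-     :                :.                 -+++++*    ..                           
197                                                              +++++++                                
201                                                              -+.  +*                                
205 -                                                             ++++*+                                
209 *+                                                                                                  
213 **=                          :.                                                                     
222
```

The holder stands upright in the small pan: its top centre is at (324,113), against (322,116) expected for upright. The contact height also matched the pan floor, so I hand in.

```bash
python3 -c "
from rig import *
print(sign_off())"
```

```text
the job is handed in; nothing more can be done
None
```

The job is handed in at about 32 s. By my last measurements the three pans are nested on the mat with separate handles, and the tall post holder stands upright in the small pan. No verdict came back, and I viewed 16 pictures, two over the limit of 14.

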